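# Lock the cover stud of the mast junction box

### The job

The cover of the mast junction box is shut, but one of its two slotted quarter-turn studs is still standing up. Take the flat panel key from the tool block, put its blade in that stud's slot, press the stud down with the key and turn it a quarter turn clockwise until it drops into its catch and stays down, keeping the robot's fingers off the stud. Then stand the key back in its pocket in the tool block, and leave the other stud locked and the rest of the bench as it is.

Things in the scene. Friction and masses are not known exactly. Their poses are not given: they have to be found in the camera images.
- junction_box: Fixed grey metal box, 200 mm wide (its y), 150 mm deep (its x), 72 mm tall, its underside 5 mm above the bench on a thin black rubber pad of 230 by 180 mm. Its flat cover is the top face; two black hinges are on the far (+x) edge, the two studs along the near (-x) edge, 62 mm to either side of the middle and 42 mm nearer than the box's centre. Origin: centre of the underside, z up.
- stud_up: The stud to be locked: round steel head, 40 mm across, 14 mm thick, with a straight slot across its top, in a grommet ring (53 mm across, 8 mm high) on the cover. A spring holds it up (5 N to start it, about 10 N right down): head underside 16 mm, top 30 mm above the cover. Origin: on its axis, level with the cover's top while up; moves and turns with the stud; x along the slot, z up.
- stud_up_slot (a point): Middle of that stud's slot floor, on its axis, 9 mm below the head's top (21 mm above the cover while up); x along the slot, z up; moves with the stud. Slot 7.5 mm wide, 9 mm deep, open at both ends, its upper edges bevelled at 45 degrees to 15.5 mm at the top.
- stud_up_depth (a joint): How far that stud is pressed down, m: 0 standing up; 0.0126 or more is needed to turn it past the ridge under the cover; 0.015 pressed to its stop; about 0.0104 at rest in its catch.
- stud_up_turn (a joint): Turn of that stud, rad, growing clockwise seen from above: -0.15 to 0.2 at the start (0: slot along the box's x). A ridge bars it at about 0.4 unless pressed down; past about 1.25 it is clear of the ridge and, let up, springs back 2 mm into its catch; stop at 1.57. Let go on the way, it stays down under the ridge.
- stud_locked_depth (a joint): The same depth for the other stud, which is locked already: about 0.0104 m.
- stud_locked_turn (a joint): The same for the other stud: about 1.4 to 1.55 rad, locked.
- stud_locked_slot (a point): Middle of the slot's floor of the other stud, of the same make but locked: it sits about 10 mm lower, the head's underside below the rim of its ring, and its slot runs about along the box's width.
- key: The panel key, upright in the tool block at the start, 90 mm tall, 120 g or so: a flat steel blade below, a black plastic paddle grip above. Origin: middle of the blade's lower end; z up along the key, x along the width of blade and paddle. Blade 26 mm wide (x), 5 mm thick (y), 40 mm long, its last 4 mm thinned to 3.4 by 22 mm; collar 48 by 24 mm from z = 40 to 48 mm; paddle 70 mm (x) by 14 mm (y) from z = 48 to 90 mm, to be gripped across its 14 mm.
- tool_block: Fixed wooden block, 130 mm (x) by 70 mm (y), 55 mm tall, with the key's pocket towards its -x end and a few short hex bits (up to 20 mm above it) in its +x half. Origin: centre of the underside.
- key_pocket (a point): Centre of the pocket's mouth, on top of the block, 30 mm to -x of the block's centre. Pocket 34 mm (x) by 11 mm (y), 46 mm deep, its mouth bevelled by 3 mm; x along its length. In place, the key's blade is in the pocket and its collar rests on the block, so the key's origin is 40 mm below this point.
- crimper: Loose yellow crimping tool lying flat, 190 mm long, 75 mm wide over the handles, 22 mm thick. To be left alone.
- lug_tin: Loose round aluminium tin with lid, 89 mm diameter, 53 mm tall. To be left alone.
- pulley: Loose white plastic pulley lying flat, 90 mm diameter, 34 mm tall. To be left alone.
Things that resemble listed ones, but are neither listed nor needed, are in the scene too. Of the things like the tool_block, leave any that is orange or red; of the rest the smaller one is meant.

How it is judged:
By the outcome, as a careful person would: the job done as asked, in the order asked, and still so for the second after the job is handed in, with the robot touching nothing.
It also fails if it takes over 54 s, if anything falls off the work surface, if the arm or the gripper's body presses on something with over 40 N, if the wrist force passes 120 N, or if a joint passes its speed limit or range.

### The arm

A 6-joint arm with a two-finger parallel gripper is mounted at the origin on the work surface. World frame = base frame: x ahead of the robot, y to its left, z up, the work surface at z = 0. Lengths are in mm, angles in rad, forces in N, time in s.
With the tool pointing down it reaches from about 350 to 775 mm from the base axis. Payload 5.5 kg.
Tool frame: the origin (TCP) lies between the finger pads; the fingertips stand 22 mm ahead of it and the grasp point (between the pads) lies 3 mm ahead of it (arm.tips_ahead is the distance from the TCP to the fingertips, in mm); z points along the fingers, y is the line along which they close (so a half turn about z gives the same grasp; the last joint's range is limited). The gripper opens to 85 mm and grips with 20 to 120 N. Pads are 22 mm wide; open, the fingers measure 114 mm over their backs; the gripper's body (76 mm by 85 mm) begins 54 mm behind the grasp point. The pads swing forward as they close: fully open they stand 13 mm farther back than shut.
Start: joints at [1.046, 0.313, 0.046, 1.304, 0, 1.431], TCP at [215.866, 532.983, 253.323] pointing down, gripper open.
Joint ranges: [-2.76, 2.76], [-0.86, 1.69], [-1.03, 1.26], [-2.2, 2.34], [-1.47, 1.5], [-3.14, 3.14]. Speed limits (rad/s): [2.57, 2.57, 3.14, 3.14, 3.14, 3.14].

### API

Orientations are given as a rotation vector (axis times angle).
In Python, from station import arm gives the robot as it stands. The module is installed in compiled form; this text tells all that it offers.
- The arm moves only by the tool send_rows, never from a script. Its argument "moves" is a list of rows, each an object of numbers: "rx", "ry", "rz": the turn, a rotation vector about the tool's x, y, z normalised to -1 to 1, where 1 is pi rad; "dx", "dy", "dz": the shift along the tool's x, y, z normalised to -1 to 1, where 1 is 0.1 m; "hand": the opening, from 0 (shut) to 1 (fully open). A call has 1 to 12 rows; each row shifts and turns the commanded pose from where the row before left it, along the tool's axes as they then stand; what a row does not reach is not made up. A row lasts 1/8 s, in which the tool goes at most 62.5 mm and 10.7 degrees, less where a joint would pass 70% of its speed; a pose out of reach is approached as far as the arm can. A call with a number of a shift or a turn outside -1 to 1 is refused whole. A call with a gripper value outside its range is refused whole. The fingers move at their own pace and stop on an object; the grip force is fixed at half the most. Time passes only in rows, so rows that do not move let the fingers close. It gives the time, the measured TCP pose, the force, the opening and the grip force at its end, in the units of the state.
- arm.read_state(): the state, without advancing time (a new reading comes with each control period).
- arm.camera(name): name is "scene" or "top" or "wrist"; returns a dict with "pixels" (480x640x3 uint8, red, green, blue), "K" (3x3 intrinsics, pixels), "T" (4x4, takes a point from camera to world coordinates). Camera axes: x right, y down, z forward; pixel columns grow to the right and rows downward; lengths in mm; the calibration is good to about 2 mm. The wrist camera is an equidistant fisheye: a pixel r from the principal point sees the ray r / f radians off the axis. A picture is of the moment at which its call begins. There is no depth.
- arm.sign_off(): hands the job in; it is judged then, once.
The state is a dict: "t": time; "q": joint angles; "qvel": joint speeds; "tau": joint torques, N m; "position": TCP position; "tool_rot": TCP orientation; "wrist_force": force on the tool from outside, world axes, zero at the start; "torque": the same for the moment, N m; "opening": opening from 0.0 (shut) to 1.0 (fully open); "grasp_force": force on a finger pad.
Only numpy, scipy, OpenCV 4.12 (cv2) and the standard library are available. Lean on these libraries where they do the work, as an engineer would, in place of code of your own. Each camera call takes 0.05 s, during which the arm holds its last target. There are 200 camera calls.

## Working session

There is one attempt and no reset: what is moved stays moved. The work goes in short steps, Python scripts to look and compute and a tool call to move; the robot and the scene stay as the last step left them, time stands still between calls to the robot, and variables do not carry over. Pictures are saved under pics/ and viewed, at most 10 in all, crops included, and the job is handed in when it is done.

Besides the shell and the picture viewer there is one more tool, called after "Request:" as a command line: name --argument value ..., lists and objects as JSON in quotes. send_rows: Moves the arm, as the interface text tells. Scaled input: -1 to 1 covers 0.1 m each way for a shift and pi rad each way for a turn. Its arguments: {"type":"object","properties":{"moves":{"type":"array"}},"required":["moves"]}

```bash
mkdir -p pics; python3 - <<'E'
from station import arm
import cv2,numpy as np
for n in("top","scene","wrist"):
    c=arm.camera(n);cv2.imwrite(f"pics/{n}0.png",c["pixels"][...,::-1]);np.savez(f"{n}0.npz",K=c["K"],T=c["T"]);print(n,c["K"].round(1).tolist(),c["T"].round(3).tolist())
s=arm.read_state();print(s);print(arm.tips_ahead)
E
```

```text
top [[522.3, 0.0, 321.2], [0.0, 522.3, 243.2], [0.0, 0.0, 1.0]] [[-0.013, -0.997, 0.082, 394.307], [-1.0, 0.012, -0.013, 16.728], [0.012, -0.082, -0.997, 1239.298], [0.0, 0.0, 0.0, 1.0]]
scene [[443.4, 0.0, 316.9], [0.0, 443.4, 239.5], [0.0, 0.0, 1.0]] [[-0.234, 0.747, -0.623, 1167.621], [0.972, 0.175, -0.155, 163.2], [-0.006, -0.641, -0.767, 900.047], [0.0, 0.0, 0.0, 1.0]]
wrist [[371.6, 0.0, 320.9], [0.0, 371.6, 242.8], [0.0, 0.0, 1.0]] [[0.376, 0.884, 0.277, 145.8], [0.927, -0.358, -0.114, 562.113], [-0.001, 0.3, -0.954, 373.592], [0.0, 0.0, 0.0, 1.0]]
{'t': 0.15, 'q': array([1.04642156e+00, 3.13831916e-01, 4.52916839e-02, 1.30365221e+00,
       1.04337309e-05, 1.43121417e+00]), 'qvel': array([-0.00055485, -0.00154569,  0.00272889,  0.00041912,  0.00043835,
       -0.00077982]), 'tau': array([ 1.95327484e-03, -4.81064844e+01,  2.98816359e+01,  1.39050413e-02,
       -6.44655938e-05,  8.60659469e-06]), 'position': array([215.65619906, 532.65009216, 252.63259923]), 'tool_rot': array([-6.00619733e-01, -3.08316969e+00,  2.06763097e-03]), 'wrist_force': array([-0.66012327, -0.94524167,  0.5984329 ]), 'torque': array([ 0.0699812 , -0.01777367, -0.00331658]), 'grasp_force': 0.0, 'opening': 0.9988909854684687}
22.0
```

View pics/top0.png

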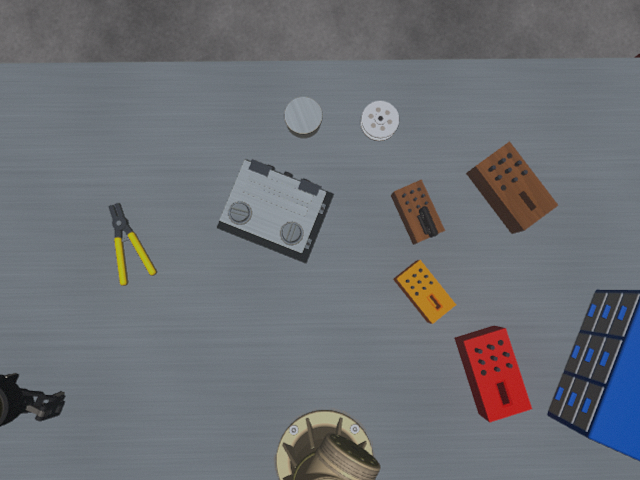

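View pics/scene0.png

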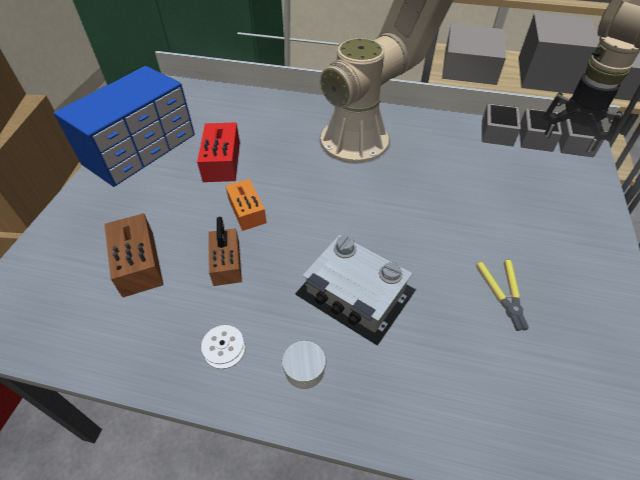

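The top view shows the small brown block with the key at about (418,212) and the box at about (276,210), with studs at (240,212) and (291,233). In the scene view the block is at (224,255), and the studs are at (345,245) and (391,271). I'll enlarge these areas.

```bash
python3 - <<'E'
import cv2,numpy as np
t=cv2.imread("pics/top0.png");s=cv2.imread("pics/scene0.png")
def crop(im,u,v,w,h,f):return cv2.resize(im[v:v+h,u:u+w],None,fx=f,fy=f,interpolation=cv2.INTER_CUBIC)
a=crop(t,215,155,133,100,3);b=crop(t,385,170,67,50,6)
b=crop(t,380,172,80,75,4)[:300,:400]
c=crop(s,295,230,133,100,3);d=crop(s,190,210,80,75,4)
f=lambda x:cv2.resize(x,(400,300)) if x.shape[:2]!=(300,400) else x
b=cv2.copyMakeBorder(b,0,0,0,400-b.shape[1],cv2.BORDER_CONSTANT);d=cv2.copyMakeBorder(d,0,0,0,400-d.shape[1],cv2.BORDER_CONSTANT)
cv2.imwrite("pics/c1.png",np.vstack([np.hstack([f(a),b]),np.hstack([f(c),d])]))
E
```

```text
(no output)
```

View pics/c1.png

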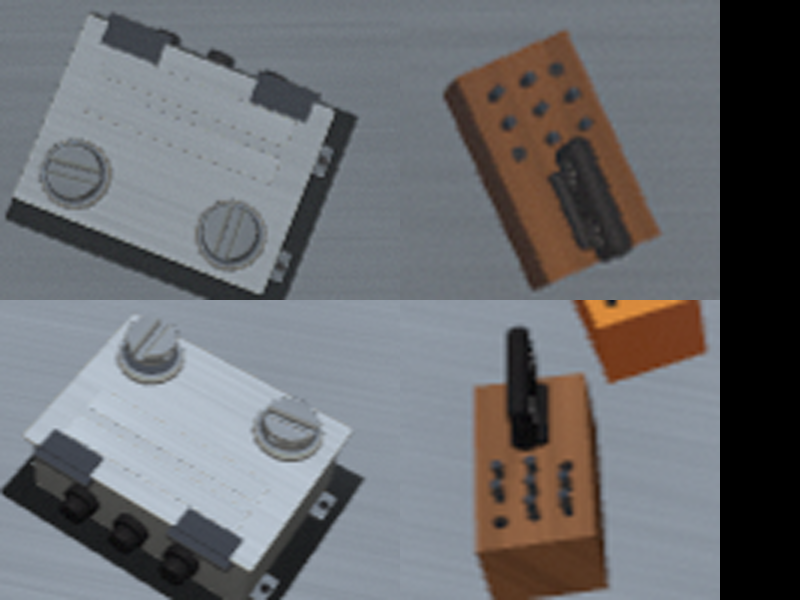

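The stud at top-crop (230,235) has its slot along the box's x and stands higher in the scene crop (150,350), so it is the one that is up. The key's paddle top is at about pixel (430,222) in the top view. I'll make rough fixes and then look from the wrist.

```bash
cat > h.py <<'E'
import numpy as np,cv2
from scipy.spatial.transform import Rotation as R
def ray(npz,u,v):
    d=np.load(npz);K,T=d["K"],d["T"]
    x,y=(u-K[0,2])/K[0,0],(v-K[1,2])/K[1,1]
    if npz.startswith("wrist"):
        r=np.hypot(x,y);s=np.sinc(r/np.pi);p=np.array([x*s,y*s,np.cos(r)])
    else: p=np.array([x,y,1.])
    p/=np.linalg.norm(p);return T[:3,3],T[:3,:3]@p
def plane(npz,u,v,z):
    o,d=ray(npz,u,v);return (o+d*(z-o[2])/d[2]).round(1)
def tri(*obs):
    A=np.zeros((3,3));b=np.zeros(3)
    for n,u,v in obs:
        o,d=ray(n,u,v);P=np.eye(3)-np.outer(d,d);A+=P;b+=P@o
    p=np.linalg.solve(A,b);res=[np.linalg.norm(np.cross(p-ray(*o)[0],ray(*o)[1])).round(1) for o in obs];return p.round(1),res
def snap(n,tag):
    from station import arm
    c=arm.camera(n);f=f"{n}{tag}";cv2.imwrite(f"pics/{f}.png",c["pixels"][...,::-1]);np.savez(f"{f}.npz",K=c["K"],T=c["T"]);return c["pixels"][...,::-1]
def proj(npz,P):
    d=np.load(npz);K,T=d["K"],d["T"];p=T[:3,:3].T@(np.asarray(P,float)-T[:3,3])
    if npz.startswith("wrist"):
        r=np.hypot(p[0],p[1]);th=np.arctan2(r,p[2]);q=p[:2]/r*th
    else: q=p[:2]/p[2]
    return np.array([K[0,0]*q[0]+K[0,2],K[1,1]*q[1]+K[1,2]])
E
python3 - <<'E'
from h import *
print("stud tri",tri(("top0.npz",215+230/3,155+234/3),("scene0.npz",295+152/3,230+(338-300)/3)))
print("locked tri",tri(("top0.npz",215+75/3,155+172/3),("scene0.npz",295+290/3,230+(422-300)/3)))
c=lambda x,y:("top0.npz",380+(x-400)/4,172+y/4)
s=lambda x,y:("scene0.npz",190+(x-400)/4,210+(y-300)/4)
print("key ends top", plane(*c(576,145),105),plane(*c(621,255),105))
print("key scene near",plane(*s(518,330),105),plane(*s(527,388),105))
print("key tri", tri(c(600,200),s(522,357)))
for a in((568,30),(661,235),(545,287),(455,80)):print("block",plane(*c(*a),55))
for a in((475,385),(583,375),(603,540),(476,552)):print("blockS",plane(*s(*a),55))
from station import arm
s=arm.read_state();print(R.from_rotvec(s["tool_rot"]).as_matrix().round(3))
d=np.load("wrist0.npz");M=R.from_rotvec(s["tool_rot"]).as_matrix();print((M.T@(d["T"][:3,3]-s["position"])).round(1),(M.T@d["T"][:3,:3]).round(3))
E
```

```text
stud tri (array([510.7,  67.7,  97.6]), [np.float64(1.7), np.float64(1.7)])
locked tri (array([559.2, 182.7,  87.6]), [np.float64(2.1), np.float64(2.1)])
key ends top [ 561.6 -225.2  105. ] [ 500.6 -248.1  105. ]
key scene near [ 508.8 -245.1  105. ] [ 551.6 -222.5  105. ]
key tri (array([ 530.3, -235.6,  106.5]), [np.float64(1.7), np.float64(1.7)])
block [ 635.8 -233.2   55. ]
block [ 516.5 -283.1   55. ]
block [ 487.5 -215.8   55. ]
block [ 607.4 -167.3   55. ]
blockS [ 518.  -279.8   55. ]
blockS [ 494.4 -216.1   55. ]
blockS [ 613.8 -159.7   55. ]
blockS [ 639.  -229.2   55. ]
[[-0.927  0.375 -0.001]
 [ 0.375  0.927 -0.001]
 [ 0.    -0.001 -1.   ]]
[  75.8    0.9 -120.9] [[-0.001 -0.954 -0.3  ]
 [ 1.    -0.001 -0.   ]
 [-0.    -0.3    0.954]]
```

Request:
send_rows --moves '[{"dx":-0.37,"dy":-0.266,"dz":0.04,"hand":1},{"dx":-0.37,"dy":-0.266,"dz":0.04,"hand":1},{"dx":-0.37,"dy":-0.266,"dz":0.04,"hand":1},{"dx":-0.37,"dy":-0.266,"dz":0.04,"hand":1},{"dx":-0.37,"dy":-0.266,"dz":0.04,"hand":1},{"dx":-0.37,"dy":-0.266,"dz":0.04,"hand":1},{"dx":-0.37,"dy":-0.266,"dz":0.04,"hand":1},{"dx":-0.37,"dy":-0.266,"dz":0.04,"hand":1},{"dx":-0.37,"dy":-0.266,"dz":0.04,"hand":1},{"dx":-0.37,"dy":-0.266,"dz":0.04,"hand":1},{"dx":-0.37,"dy":-0.266,"dz":0.04,"hand":1},{"dx":-0.37,"dy":-0.266,"dz":0.04,"hand":1}]'

```text
schema error: expected keys rx, ry, rz, dx, dy, dz, hand
```

Request:
send_rows --moves '[{"rx":0,"ry":0,"rz":0,"dx":-0.37,"dy":-0.266,"dz":0.04,"hand":1},{"rx":0,"ry":0,"rz":0,"dx":-0.37,"dy":-0.266,"dz":0.04,"hand":1},{"rx":0,"ry":0,"rz":0,"dx":-0.37,"dy":-0.266,"dz":0.04,"hand":1},{"rx":0,"ry":0,"rz":0,"dx":-0.37,"dy":-0.266,"dz":0.04,"hand":1},{"rx":0,"ry":0,"rz":0,"dx":-0.37,"dy":-0.266,"dz":0.04,"hand":1},{"rx":0,"ry":0,"rz":0,"dx":-0.37,"dy":-0.266,"dz":0.04,"hand":1},{"rx":0,"ry":0,"rz":0,"dx":-0.37,"dy":-0.266,"dz":0.04,"hand":1},{"rx":0,"ry":0,"rz":0,"dx":-0.37,"dy":-0.266,"dz":0.04,"hand":1},{"rx":0,"ry":0,"rz":0,"dx":-0.37,"dy":-0.266,"dz":0.04,"hand":1},{"rx":0,"ry":0,"rz":0,"dx":-0.37,"dy":-0.266,"dz":0.04,"hand":1},{"rx":0,"ry":0,"rz":0,"dx":-0.37,"dy":-0.266,"dz":0.04,"hand":1},{"rx":0,"ry":0,"rz":0,"dx":-0.37,"dy":-0.266,"dz":0.04,"hand":1}]'

```text
t: 1.65
position: [508.1, 69.1, 205.0]
tool_rot: [-0.601, -3.083, -0.0]
wrist_force: [1.4, 1.1, 0.3]
opening: 1.001
grasp_force: 0.0
```

```bash
python3 - <<'E'
from h import *
from station import arm
im=snap("wrist","1");s=arm.read_state();print(s["t"],s["position"].round(1),s["tool_rot"].round(3),s["q"].round(3))
print(proj("wrist1.npz",[510.7,67.7,107]),proj("wrist1.npz",[559,182.7,97]))
E
```

```text
1.7 [511.1  65.  204.4] [ 0.606  3.08  -0.004] [-0.028  0.217 -0.203  1.148 -0.003  0.361]
[318.89148692 257.88464706] [495.76785512 253.94403372]
```

View pics/wrist1.png

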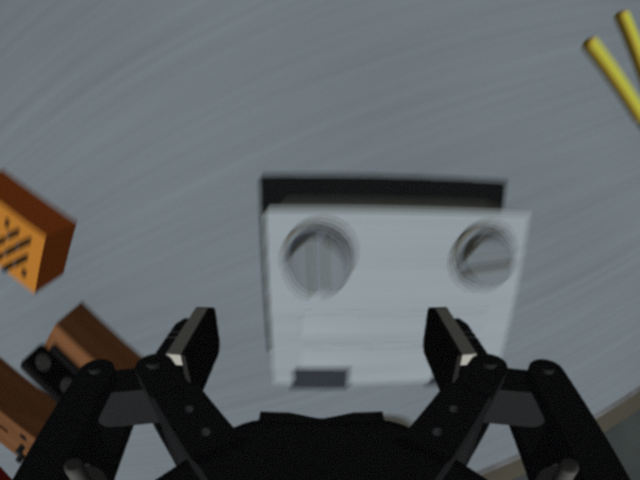

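Blurred by motion, but it shows the up stud at (319,260), its slot nearly vertical in the image, and the locked stud at (483,257). I'll retake it settled, then go on to the key.

```bash
python3 - <<'E'
from h import *
from station import arm
for k in range(6): arm.camera("wrist")
im=snap("wrist","2");s=arm.read_state();print(s["t"],s["position"].round(1),s["tool_rot"].round(3))
E
```

```text
2.05 [506.9  71.4 205.4] [-0.598 -3.084 -0.   ]
```

Request:
send_rows --moves '[{"rx":0,"ry":0,"rz":0,"dx":-0.217,"dy":-0.453,"dz":0.02,"hand":1},{"rx":0,"ry":0,"rz":0,"dx":-0.217,"dy":-0.453,"dz":0.02,"hand":1},{"rx":0,"ry":0,"rz":0,"dx":-0.217,"dy":-0.453,"dz":0.02,"hand":1},{"rx":0,"ry":0,"rz":0,"dx":-0.217,"dy":-0.453,"dz":0.02,"hand":1},{"rx":0,"ry":0,"rz":0,"dx":-0.217,"dy":-0.453,"dz":0.02,"hand":1},{"rx":0,"ry":0,"rz":0,"dx":-0.217,"dy":-0.453,"dz":0.02,"hand":1},{"rx":0,"ry":0,"rz":-0.05,"dx":0,"dy":0,"dz":0,"hand":1},{"rx":0,"ry":0,"rz":-0.05,"dx":0,"dy":0,"dz":0,"hand":1},{"rx":0,"ry":0,"rz":-0.05,"dx":0,"dy":0,"dz":0,"hand":1},{"rx":0,"ry":0,"rz":-0.05,"dx":0,"dy":0,"dz":0,"hand":1},{"rx":0,"ry":0,"rz":-0.05,"dx":0,"dy":0,"dz":0,"hand":1},{"rx":0,"ry":0,"rz":0,"dx":0,"dy":0,"dz":0,"hand":1}]'

```text
t: 3.55
position: [526.4, -229.2, 193.5]
tool_rot: [-0.625, 3.079, 0.0]
wrist_force: [-0.5, -0.2, 0.1]
opening: 0.998
grasp_force: 0.0
```

```bash
python3 - <<'E'
from h import *
from station import arm
for k in range(6): arm.camera("wrist")
im=snap("wrist","3");s=arm.read_state();print(s["t"],s["position"].round(1),s["tool_rot"].round(3),s["q"].round(3))
w=cv2.imread("pics/wrist2.png")
a=cv2.resize(w[200:320,250:400],None,fx=4,fy=4,interpolation=cv2.INTER_CUBIC)[:300] # 600x300 -> v200..275 
a=cv2.resize(w[205:305,265:365],(400,400),interpolation=cv2.INTER_CUBIC)
u,v=proj("wrist3.npz",[532,-236,80]);print(u,v);u,v=int(u)-65,int(v)-75
b=cv2.resize(im[max(v,0):v+150,u:u+100],None,fx=4,fy=4,interpolation=cv2.INTER_CUBIC)
print(u,v,b.shape)
o=np.zeros((600,800,3),np.uint8);o[:400,:400]=a;o[:b.shape[0],400:400+b.shape[1]]=b;cv2.imwrite("pics/c2.png",o)
E
```

```text
3.9 [ 526.3 -230.2  193.3] [-0.624  3.079  0.   ] [-0.552  0.335 -0.071  1.164  0.    -0.952]
309.3771632980724 249.39585165449893
244 174 (600, 400, 3)
```

View pics/c2.png

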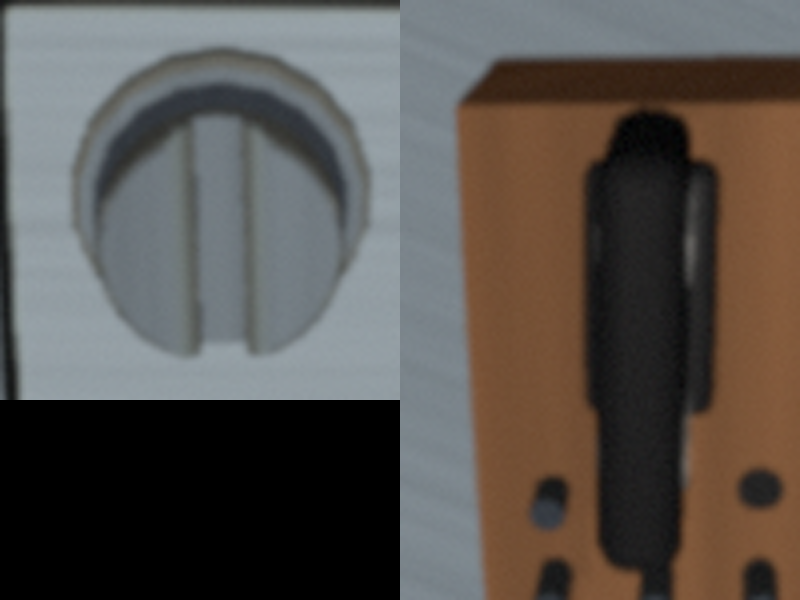

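The left crop shows the settled up stud: slot centred at about (220,235), its rims at x 188-252. In the right crop the paddle top runs from about (648,165) to (640,567), with the collar below it at y 160-410 and the block edge at left.

```bash
python3 - <<'E'
from h import *
k=lambda x,y:("wrist3.npz",244+(x-400+.5)/4-.5,174+(y+.5)/4-.5)
a=plane(*k(648,160),105);b=plane(*k(640,567),105);print("key",a,b,(a+b)/2,np.linalg.norm(a-b),np.degrees(np.arctan2(*(b-a)[[1,0]])))
for x in((605,300),(690,300)):print(plane(*k(*x),105))
print("collar",[plane(*k(*x),63) for x in((590,300),(715,300),(650,410))])
print("block",plane(*k(460,104),55),plane(*k(484,590),55))
t=lambda x,y:("top0.npz",380+(x-400)/4,172+y/4);s=lambda x,y:("scene0.npz",190+(x-400)/4,210+(y-300)/4)
print("tri near",tri(k(648,160),s(518,330)),"far",tri(k(640,567),s(527,388)), tri(k(644,363),s(522,358),t(600,200)))
print("tri blk corner",tri(k(460,104),s(583,375)),tri(k(460,104),s(583,375),t(545,287)))
w=lambda x,y:("wrist2.npz",265+(x+.5)/4-.5,205+(y+.5)/4-.5)
print("slot floor z98",plane(*w(222,342),98),plane(*w(219,116),98))
print("slot rims z107 left",plane(*w(186,130),107),plane(*w(196,350),107),"right",plane(*w(244,120),107),plane(*w(258,350),107))
print("ring z85",plane(*w(73,195),85),plane(*w(370,195),85),plane(*w(222,48),85))
print("head z107",plane(*w(98,250),107),plane(*w(342,250),107),plane(*w(222,355),107))
print("boxcorner",plane(*w(8,8),77),plane(*w(17,395),77))
E
```

```text
key [ 504.7 -248.8  105. ] [ 566.6 -225.1  105. ] [ 535.65 -236.95  105.  ] 66.28197341660857 20.950624078032412
[ 526.9 -246.6  105. ]
[ 522. -235.  105.]
collar [array([ 542. , -246.5,   63. ]), array([ 533.3, -226. ,   63. ]), array([ 557.5, -228.7,   63. ])]
block [ 519.5 -281.3   55. ] [ 610.4 -243.7   55. ]
tri near (array([ 505.4, -248. ,  100.6]), [np.float64(0.7), np.float64(0.7)]) far (array([ 559.9, -222.5,  113.6]), [np.float64(4.5), np.float64(4.5)]) (array([ 531.5, -236.2,  106.7]), [np.float64(2.3), np.float64(2.7), np.float64(1.2)])
tri blk corner (array([ 505.6, -248.3,   60.4]), [np.float64(34.5), np.float64(34.5)]) (array([ 499. , -238.6,   53.9]), [np.float64(46.9), np.float64(22.3), np.float64(24.7)])
slot floor z98 [534.3  60.7  98. ] [497.4  75.2  98. ]
slot rims z107 left [495.2  70.6 107. ] [530.2  57.8 107. ] right [497.   79.5 107. ] [534.   67.2 107. ]
ring z85 [504.5  45.1  85. ] [523.7  92.5  85. ] [490.1  78.6  85. ]
head z107 [508.3  50.1 107. ] [522.8  85.9 107. ] [532.6  61.4 107. ]
boxcorner [471.3  46.4  77. ] [539.2  17.   77. ]
```

Request:
send_rows --moves '[{"rx":0,"ry":0,"rz":0,"dx":-0.03,"dy":-0.05,"dz":0.2,"hand":1},{"rx":0,"ry":0,"rz":0,"dx":-0.03,"dy":-0.05,"dz":0.2,"hand":1},{"rx":0,"ry":0,"rz":0,"dx":0,"dy":0,"dz":0.2,"hand":1},{"rx":0,"ry":0,"rz":0,"dx":0,"dy":0,"dz":0.2,"hand":1},{"rx":0,"ry":0,"rz":0,"dx":0,"dy":0,"dz":0.15,"hand":1},{"rx":0,"ry":0,"rz":0,"dx":0,"dy":0,"dz":0.07,"hand":1},{"rx":0,"ry":0,"rz":0,"dx":0,"dy":0,"dz":0,"hand":1},{"rx":0,"ry":0,"rz":0,"dx":0,"dy":0,"dz":0,"hand":1}]'

```text
t: 4.9
position: [536.1, -237.5, 92.0]
tool_rot: [-0.625, 3.078, -0.001]
wrist_force: [0.1, 0.2, -0.9]
opening: 1.0
grasp_force: 0.0
```

```bash
python3 - <<'E'
from h import *
from station import arm
arm.camera("wrist");im=snap("wrist","4");s=arm.read_state();print(s["t"],s["position"].round(1),s["tool_rot"].round(3),s["wrist_force"].round(1))
cv2.imwrite("pics/c4.png",cv2.resize(im[180:480,120:520],(800,600)))
E
```

```text
5.0 [ 536.2 -237.5   92.1] [-6.250e-01  3.078e+00 -1.000e-03] [0.8 0.  0.4]
```

View pics/c4.png

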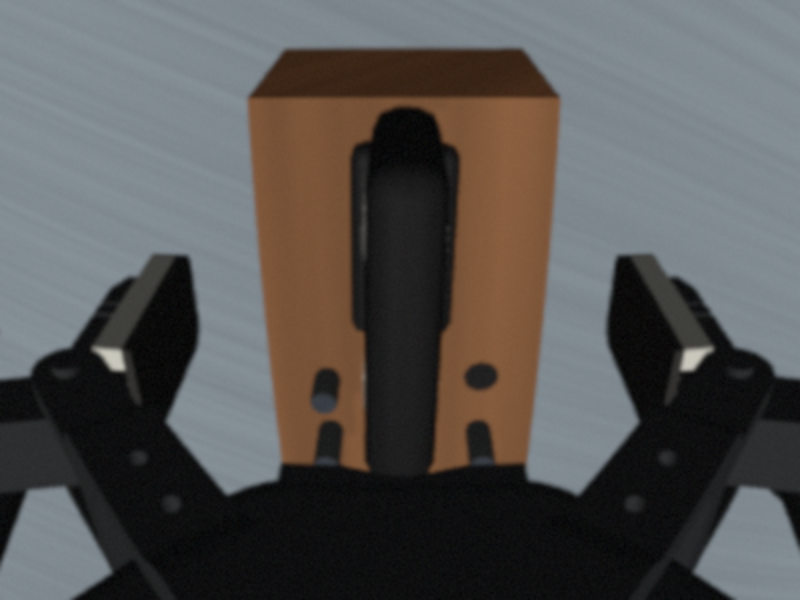

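The key paddle is centred between the pads (404 vs 403). I'll check the bit at (323,398) against the path of the pads.

```bash
python3 - <<'E'
from h import *
c=np.array([536.2,-237.5]);u=np.array([.922,.387]);n=np.array([-.387,.922])
k=lambda x,y:("wrist4.npz",120+x/2,180+y/2)
for nm,p,z in(("bit top",(323,400),75),("bit top",(323,400),65),("bit base",(326,375),55),("bit r",(480,365),57),("pad near edge",(190,256),73),("paddle near",(407,168),105),("paddle far",(400,472),105),("collar far",(404,330),63),("collar L",(352,250),63),("collar R",(457,250),63)):
    q=plane(*k(*p),z)[:2]-c;print(nm,z,(q@u).round(1),(q@n).round(1))
E
```

```text
bit top 75 35.4 -18.3
bit top 65 43.5 -19.7
bit base 55 42.9 -19.7
bit r 57 38.1 20.1
pad near edge 73 -1.3 -46.2
paddle near 105 -34.5 0.8
paddle far 105 29.7 -0.2
collar far 63 23.0 0.5
collar L 63 1.5 -11.2
collar R 63 1.3 12.5
```

Request:
send_rows --moves '[{"rx":0,"ry":0,"rz":0,"dx":0.015,"dy":0,"dz":0,"hand":0},{"rx":0,"ry":0,"rz":0,"dx":0,"dy":0,"dz":0,"hand":0},{"rx":0,"ry":0,"rz":0,"dx":0,"dy":0,"dz":0,"hand":0},{"rx":0,"ry":0,"rz":0,"dx":0,"dy":0,"dz":0,"hand":0},{"rx":0,"ry":0,"rz":0,"dx":0,"dy":0,"dz":0,"hand":0},{"rx":0,"ry":0,"rz":0,"dx":0,"dy":0,"dz":0,"hand":0},{"rx":0,"ry":0,"rz":0,"dx":0,"dy":0,"dz":0,"hand":0},{"rx":0,"ry":0,"rz":0,"dx":0,"dy":0,"dz":0,"hand":0}]'

```text
t: 6.0
position: [534.3, -237.8, 91.3]
tool_rot: [-0.625, 3.079, 0.0]
wrist_force: [-0.2, 0.9, 1.5]
opening: 0.157
grasp_force: 58.5
```

Request:
send_rows --moves '[{"rx":0,"ry":0,"rz":0,"dx":0,"dy":0,"dz":-0.05,"hand":0},{"rx":0,"ry":0,"rz":0,"dx":0,"dy":0,"dz":-0.15,"hand":0},{"rx":0,"ry":0,"rz":0,"dx":0,"dy":0,"dz":-0.25,"hand":0},{"rx":0,"ry":0,"rz":0,"dx":0,"dy":0,"dz":-0.3,"hand":0},{"rx":0,"ry":0,"rz":0,"dx":0,"dy":0,"dz":-0.3,"hand":0},{"rx":0,"ry":0,"rz":0,"dx":0,"dy":0,"dz":-0.2,"hand":0},{"rx":0,"ry":0,"rz":0,"dx":0,"dy":0,"dz":-0.05,"hand":0},{"rx":0,"ry":0,"rz":0,"dx":0,"dy":0,"dz":0,"hand":0}]'

```text
t: 7.0
position: [534.3, -237.8, 221.5]
tool_rot: [-0.625, 3.078, -0.001]
wrist_force: [0.3, -0.2, -0.8]
opening: 0.156
grasp_force: 58.4
```

Request:
send_rows --moves '[{"rx":0,"ry":0,"rz":0,"dx":-0.08,"dy":0.242,"dz":0,"hand":0},{"rx":0,"ry":0,"rz":0,"dx":-0.168,"dy":0.484,"dz":0,"hand":0},{"rx":0,"ry":0,"rz":0,"dx":-0.168,"dy":0.484,"dz":0,"hand":0},{"rx":0,"ry":0,"rz":0,"dx":-0.168,"dy":0.484,"dz":0,"hand":0},{"rx":0,"ry":0,"rz":0,"dx":-0.168,"dy":0.484,"dz":0,"hand":0},{"rx":0,"ry":0,"rz":0,"dx":-0.168,"dy":0.484,"dz":0,"hand":0},{"rx":0,"ry":0,"rz":0,"dx":-0.088,"dy":0.242,"dz":0,"hand":0},{"rx":0,"ry":0,"rz":0.048,"dx":0,"dy":0,"dz":0,"hand":0},{"rx":0,"ry":0,"rz":0.048,"dx":0,"dy":0,"dz":0,"hand":0},{"rx":0,"ry":0,"rz":0.048,"dx":0,"dy":0,"dz":0,"hand":0},{"rx":0,"ry":0,"rz":0.048,"dx":0,"dy":0,"dz":0,"hand":0},{"rx":0,"ry":0,"rz":0.048,"dx":0,"dy":0,"dz":0,"hand":0}]'

```text
t: 8.5
position: [512.3, 70.0, 220.2]
tool_rot: [-0.558, -3.089, -0.0]
wrist_force: [-0.1, -0.4, -0.9]
opening: 0.158
grasp_force: 58.7
```

Request:
send_rows --moves '[{"rx":0,"ry":0,"rz":0,"dx":0,"dy":0,"dz":0.2,"hand":0},{"rx":0,"ry":0,"rz":0,"dx":0,"dy":0,"dz":0,"hand":0},{"rx":0,"ry":0,"rz":0,"dx":0,"dy":0,"dz":0,"hand":0},{"rx":0,"ry":0,"rz":0,"dx":0,"dy":0,"dz":0,"hand":0}]'

```text
t: 9.0
position: [514.0, 69.2, 201.8]
tool_rot: [0.552, 3.092, 0.0]
wrist_force: [0.2, 0.6, -0.6]
opening: 0.155
grasp_force: 58.7
```

```bash
python3 - <<'E'
from h import *
from station import arm
im=snap("wrist","5");t=snap("top","5");sc=snap("scene","5");s=arm.read_state();print(s["t"],s["position"].round(1),s["tool_rot"].round(3),s["wrist_force"].round(1),s["opening"])
u,v=proj("scene5.npz",[514,69,115]).astype(int);print(u,v)
b=cv2.resize(sc[v-50:v+50,u-50:u+50],(400,400),interpolation=cv2.INTER_CUBIC)
a=cv2.resize(im[195:345,245:395],(400,400),interpolation=cv2.INTER_CUBIC)
cv2.imwrite("pics/c5.png",np.hstack([a,b]))
E
```

```text
9.15 [514.1  69.  201.8] [0.552 3.092 0.   ] [-0.3  0.  -0.5] 0.15212500150087943
345 239
```

View pics/c5.png

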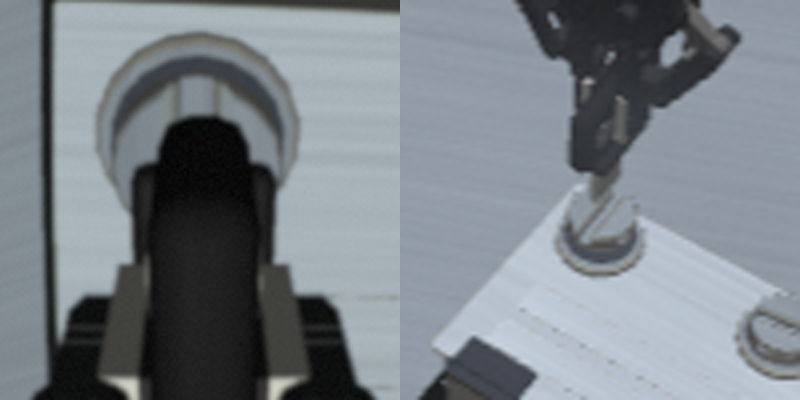

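```bash
python3 - <<'E'
from h import *
c=np.array([514.1,69]);a=np.radians(159.8);X=np.array([np.cos(a),np.sin(a)]);Y=np.array([np.sin(a),-np.cos(a)])
k=lambda x,y:("wrist5.npz",245+(x+.5)/2.667-.5,195+(y+.5)/2.667-.5)
for n,p,z in(("rimL",(177,95),107),("rimR",(216,95),107),("rimL",(180,115),107),("headL",(112,165),107),("ringL",(97,140),85),("ringR",(300,140),85),("ringtop",(197,33),85),("floor top",(197,78),98),("padL",(150,266),205-22),("padR",(260,266),183),("paddleL",(150,230),194+14),("paddleR",(255,230),208),("collarL",(133,190),166),("collarR",(274,190),166),("collarend",(200,165),166)):
    q=plane(*k(*p),z)[:2]-c;print(n,(q@X).round(1),(q@Y).round(1))
# previous stud estimate in this frame
q=np.array([514.3,68.7])-c;print(q@X,q@Y)
E
```

```text
rimL 15.9 -4.9
rimR 15.8 4.0
rimL 11.1 -4.2
headL -0.9 -20.1
ringL -2.1 -25.9
ringR -2.1 25.6
ringtop 25.5 -0.4
floor top 17.5 -0.3
padL 9.5 -7.3
padR 9.4 9.9
paddleL 26.4 -5.7
paddleR 26.3 7.6
collarL 15.6 -10.9
collarR 15.6 13.0
collarend 20.1 0.5
-0.2912880642514066 -0.21248826702818074
```

The wrist crop shows the key over the stud, with the slot at x≈197 and the key at x≈204, about 1.2 mm off. The scene crop shows the blade tip right above the slot at (602,195). I'll correct by -1 mm in y and descend.

Request:
send_rows --moves '[{"rx":0,"ry":0,"rz":0,"dx":-0.005,"dy":-0.01,"dz":0.05,"hand":0},{"rx":0,"ry":0,"rz":0,"dx":0,"dy":0,"dz":0.08,"hand":0},{"rx":0,"ry":0,"rz":0,"dx":0,"dy":0,"dz":0.05,"hand":0},{"rx":0,"ry":0,"rz":0,"dx":0,"dy":0,"dz":0.03,"hand":0},{"rx":0,"ry":0,"rz":0,"dx":0,"dy":0,"dz":0.03,"hand":0},{"rx":0,"ry":0,"rz":0,"dx":0,"dy":0,"dz":0,"hand":0},{"rx":0,"ry":0,"rz":0,"dx":0,"dy":0,"dz":0,"hand":0}]'

```text
t: 10.02
position: [514.1, 67.8, 177.5]
tool_rot: [0.552, 3.092, 0.0]
wrist_force: [-0.1, 0.7, -0.7]
opening: 0.157
grasp_force: 58.7
```

Request:
send_rows --moves '[{"rx":0,"ry":0,"rz":0,"dx":0,"dy":0,"dz":0.03,"hand":0},{"rx":0,"ry":0,"rz":0,"dx":0,"dy":0,"dz":0.03,"hand":0},{"rx":0,"ry":0,"rz":0,"dx":0,"dy":0,"dz":0.03,"hand":0},{"rx":0,"ry":0,"rz":0,"dx":0,"dy":0,"dz":0,"hand":0},{"rx":0,"ry":0,"rz":0,"dx":0,"dy":0,"dz":0,"hand":0}]'

```text
t: 10.65
position: [514.3, 67.8, 168.9]
tool_rot: [0.552, 3.092, 0.0]
wrist_force: [-0.9, -0.1, 5.1]
opening: 0.153
grasp_force: 59.6
```

```bash
python3 - <<'E'
from h import *
from station import arm
im=snap("wrist","6");sc=snap("scene","6");s=arm.read_state();print(s["t"],s["position"].round(1),s["tool_rot"].round(3),s["wrist_force"].round(1),s["torque"].round(2))
u,v=proj("scene6.npz",[514,69,115]).astype(int)
b=cv2.resize(sc[v-50:v+50,u-50:u+50],(400,400),interpolation=cv2.INTER_CUBIC)
a=cv2.resize(im[195:345,245:395],(400,400),interpolation=cv2.INTER_CUBIC)
cv2.imwrite("pics/c6.png",np.hstack([a,b]))
E
```

```text
10.75 [514.3  67.8 168.9] [0.552 3.092 0.   ] [-1.2 -0.1  7. ] [ 0.01  0.22 -0.03]
```

View pics/c6.png

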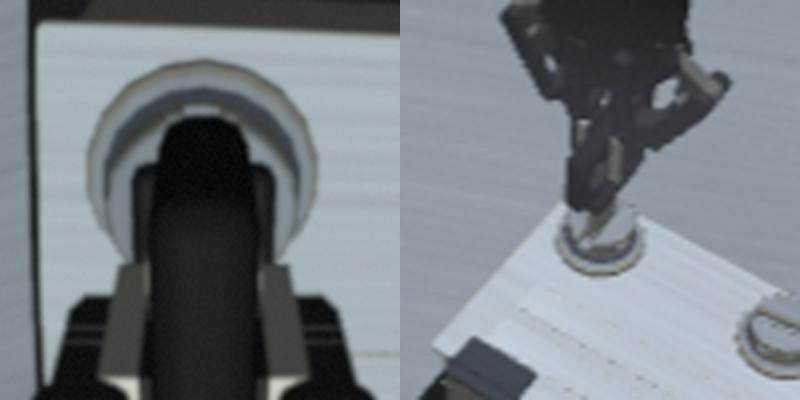

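Contact at about 5 mm press with 7 N, which fits the blade being on the slot floor. In the scene crop the blade sits in the slot at (595,215). I'll press further and watch the force.

Request:
send_rows --moves '[{"rx":0,"ry":0,"rz":0,"dx":0,"dy":0,"dz":0.03,"hand":0},{"rx":0,"ry":0,"rz":0,"dx":0,"dy":0,"dz":0.03,"hand":0},{"rx":0,"ry":0,"rz":0,"dx":0,"dy":0,"dz":0.02,"hand":0},{"rx":0,"ry":0,"rz":0,"dx":0,"dy":0,"dz":0.01,"hand":0},{"rx":0,"ry":0,"rz":0,"dx":0,"dy":0,"dz":0,"hand":0},{"rx":0,"ry":0,"rz":0,"dx":0,"dy":0,"dz":0,"hand":0}]'

```text
t: 11.5
position: [514.4, 67.8, 160.3]
tool_rot: [0.552, 3.091, 0.0]
wrist_force: [-2.3, -0.1, 8.7]
opening: 0.16
grasp_force: 59.9
```

Request:
send_rows --moves '[{"rx":0,"ry":0,"rz":0,"dx":0,"dy":0,"dz":0.008,"hand":0},{"rx":0,"ry":0,"rz":0,"dx":0,"dy":0,"dz":0,"hand":0},{"rx":0,"ry":0,"rz":0,"dx":0,"dy":0,"dz":0,"hand":0}]'

```text
t: 11.88
position: [514.4, 67.8, 159.5]
tool_rot: [0.552, 3.091, 0.0]
wrist_force: [-1.9, 0.4, 8.6]
opening: 0.153
grasp_force: 60.0
```

Request:
send_rows --moves '[{"rx":0,"ry":0,"rz":0,"dx":0,"dy":0,"dz":0.008,"hand":0},{"rx":0,"ry":0,"rz":0,"dx":0,"dy":0,"dz":0,"hand":0},{"rx":0,"ry":0,"rz":0,"dx":0,"dy":0,"dz":0,"hand":0}]'

```text
t: 12.25
position: [514.4, 67.8, 159.2]
tool_rot: [0.552, 3.091, 0.001]
wrist_force: [-2.9, 0.0, 11.6]
opening: 0.156
grasp_force: 60.7
```

Request:
send_rows --moves '[{"rx":0,"ry":0,"rz":0.02,"dx":0,"dy":0,"dz":0,"hand":0},{"rx":0,"ry":0,"rz":0.03,"dx":0,"dy":0,"dz":0,"hand":0},{"rx":0,"ry":0,"rz":0.03,"dx":0,"dy":0,"dz":0,"hand":0},{"rx":0,"ry":0,"rz":0.03,"dx":0,"dy":0,"dz":0,"hand":0},{"rx":0,"ry":0,"rz":0.03,"dx":0,"dy":0,"dz":0,"hand":0},{"rx":0,"ry":0,"rz":0.03,"dx":0,"dy":0,"dz":0,"hand":0},{"rx":0,"ry":0,"rz":0.03,"dx":0,"dy":0,"dz":0,"hand":0},{"rx":0,"ry":0,"rz":0,"dx":0,"dy":0,"dz":0,"hand":0}]'

```text
t: 13.25
position: [514.7, 67.8, 159.2]
tool_rot: [1.481, 2.768, 0.002]
wrist_force: [-1.9, -0.4, 10.9]
opening: 0.159
grasp_force: 60.4
```

```bash
python3 - <<'E'
from station import arm
s=arm.read_state();print(s["t"],s["position"].round(1),s["tool_rot"].round(3),s["wrist_force"].round(1),s["torque"].round(2),s["q"].round(2))
E
```

```text
13.25 [514.7  67.8 159.2] [1.481e+00 2.768e+00 2.000e-03] [-1.9 -0.4 10.9] [ 0.03  0.5  -0.04] [-0.02  0.25 -0.27  1.04  0.    0.96]
```

Request:
send_rows --moves '[{"rx":0,"ry":0,"rz":0.035,"dx":0,"dy":0,"dz":0,"hand":0},{"rx":0,"ry":0,"rz":0.035,"dx":0,"dy":0,"dz":0,"hand":0},{"rx":0,"ry":0,"rz":0.035,"dx":0,"dy":0,"dz":0,"hand":0},{"rx":0,"ry":0,"rz":0.035,"dx":0,"dy":0,"dz":0,"hand":0},{"rx":0,"ry":0,"rz":0.035,"dx":0,"dy":0,"dz":0,"hand":0},{"rx":0,"ry":0,"rz":0.035,"dx":0,"dy":0,"dz":0,"hand":0},{"rx":0,"ry":0,"rz":0.035,"dx":0,"dy":0,"dz":0,"hand":0},{"rx":0,"ry":0,"rz":0.035,"dx":0,"dy":0,"dz":0,"hand":0},{"rx":0,"ry":0,"rz":0.025,"dx":0,"dy":0,"dz":0,"hand":0},{"rx":0,"ry":0,"rz":0,"dx":0,"dy":0,"dz":0,"hand":0}]'

```text
t: 14.5
position: [515.0, 67.6, 159.2]
tool_rot: [2.59, 1.774, 0.003]
wrist_force: [-1.1, -1.3, 9.1]
opening: 0.154
grasp_force: 60.3
```

```bash
python3 - <<'E'
from station import arm
import numpy as np
s=arm.read_state();r=s["tool_rot"];print(s["t"],s["position"].round(1),r.round(3),np.degrees(2*np.arctan2(r[1],r[0])),s["wrist_force"].round(1),s["torque"].round(2))
E
```

```text
14.5 [515.   67.6 159.2] [2.59  1.774 0.003] 68.8070374731206 [-1.1 -1.3  9.1] [-0.25  0.33 -0.  ]
```

Request:
send_rows --moves '[{"rx":0,"ry":0,"rz":0.02,"dx":0,"dy":0,"dz":0,"hand":0},{"rx":0,"ry":0,"rz":0,"dx":0,"dy":0,"dz":0,"hand":0},{"rx":0,"ry":0,"rz":0,"dx":0,"dy":0,"dz":-0.01,"hand":0},{"rx":0,"ry":0,"rz":0,"dx":0,"dy":0,"dz":-0.01,"hand":0},{"rx":0,"ry":0,"rz":0,"dx":0,"dy":0,"dz":-0.01,"hand":0},{"rx":0,"ry":0,"rz":0,"dx":0,"dy":0,"dz":-0.01,"hand":0},{"rx":0,"ry":0,"rz":0,"dx":0,"dy":0,"dz":0,"hand":0}]'

```text
t: 15.38
position: [515.0, 67.6, 163.0]
tool_rot: [2.644, 1.693, 0.004]
wrist_force: [-0.1, -0.3, 7.6]
opening: 0.157
grasp_force: 60.0
```

```bash
python3 - <<'E'
from station import arm
import numpy as np
s=arm.read_state();r=s["tool_rot"];print(s["t"],s["position"].round(1),r.round(3),np.degrees(2*np.arctan2(r[1],r[0])),s["wrist_force"].round(1),s["torque"].round(2))
E
```

```text
15.375 [515.   67.6 163. ] [2.644 1.693 0.004] 65.24521031955194 [-0.1 -0.3  7.6] [-0.15  0.03 -0.06]
```

Request:
send_rows --moves '[{"rx":0,"ry":0,"rz":0,"dx":0,"dy":0,"dz":-0.02,"hand":0},{"rx":0,"ry":0,"rz":0,"dx":0,"dy":0,"dz":0,"hand":0},{"rx":0,"ry":0,"rz":0,"dx":0,"dy":0,"dz":0,"hand":0}]'

```text
t: 15.75
position: [514.4, 67.8, 164.0]
tool_rot: [2.645, 1.693, 0.001]
wrist_force: [-0.0, -1.3, 5.3]
opening: 0.154
grasp_force: 59.5
```

Request:
send_rows --moves '[{"rx":0,"ry":0,"rz":0,"dx":0,"dy":0,"dz":-0.02,"hand":0},{"rx":0,"ry":0,"rz":0,"dx":0,"dy":0,"dz":0,"hand":0},{"rx":0,"ry":0,"rz":0,"dx":0,"dy":0,"dz":0,"hand":0}]'

```text
t: 16.12
position: [513.8, 67.8, 165.3]
tool_rot: [-2.646, -1.694, 0.001]
wrist_force: [1.3, -0.6, 0.1]
opening: 0.159
grasp_force: 58.6
```

Request:
send_rows --moves '[{"rx":0,"ry":0,"rz":0,"dx":0,"dy":0,"dz":-0.04,"hand":0},{"rx":0,"ry":0,"rz":0,"dx":0,"dy":0,"dz":-0.1,"hand":0},{"rx":0,"ry":0,"rz":0,"dx":0,"dy":0,"dz":-0.2,"hand":0},{"rx":0,"ry":0,"rz":0,"dx":0,"dy":0,"dz":-0.2,"hand":0},{"rx":0,"ry":0,"rz":0,"dx":-0.289,"dy":0.157,"dz":0,"hand":0},{"rx":0,"ry":0,"rz":0,"dx":-0.45,"dy":0.25,"dz":0,"hand":0},{"rx":0,"ry":0,"rz":0,"dx":-0.45,"dy":0.25,"dz":0,"hand":0},{"rx":0,"ry":0,"rz":0,"dx":-0.45,"dy":0.25,"dz":0,"hand":0},{"rx":0,"ry":0,"rz":0,"dx":-0.45,"dy":0.25,"dz":0,"hand":0},{"rx":0,"ry":0,"rz":0,"dx":-0.4,"dy":0.21,"dz":0,"hand":0},{"rx":0,"ry":0,"rz":0,"dx":-0.2,"dy":0.1,"dz":0,"hand":0},{"rx":0,"ry":0,"rz":0,"dx":0,"dy":0,"dz":0,"hand":0}]'

```text
t: 17.62
position: [534.5, -238.9, 219.7]
tool_rot: [-2.647, -1.691, -0.0]
wrist_force: [-0.5, 0.3, -1.0]
opening: 0.152
grasp_force: 58.7
```

Request:
send_rows --moves '[{"rx":0,"ry":0,"rz":-0.055,"dx":0,"dy":0,"dz":0,"hand":0},{"rx":0,"ry":0,"rz":-0.055,"dx":0,"dy":0,"dz":0,"hand":0},{"rx":0,"ry":0,"rz":-0.055,"dx":0,"dy":0,"dz":0,"hand":0},{"rx":0,"ry":0,"rz":-0.055,"dx":0,"dy":0,"dz":0,"hand":0},{"rx":0,"ry":0,"rz":-0.055,"dx":0,"dy":0,"dz":0,"hand":0},{"rx":0,"ry":0,"rz":-0.055,"dx":0,"dy":0,"dz":0,"hand":0},{"rx":0,"ry":0,"rz":-0.055,"dx":0,"dy":0,"dz":0,"hand":0},{"rx":0,"ry":0,"rz":-0.055,"dx":0,"dy":0,"dz":0,"hand":0},{"rx":0,"ry":0,"rz":-0.055,"dx":0,"dy":0,"dz":0,"hand":0},{"rx":0,"ry":0,"rz":-0.055,"dx":0,"dy":0,"dz":0,"hand":0},{"rx":0,"ry":0,"rz":-0.055,"dx":0,"dy":0,"dz":0,"hand":0},{"rx":0,"ry":0,"rz":-0.055,"dx":0,"dy":0,"dz":0,"hand":0}]'

```text
t: 19.12
position: [534.5, -235.7, 220.0]
tool_rot: [0.123, -3.139, -0.002]
wrist_force: [0.0, -0.3, -1.9]
opening: 0.151
grasp_force: 58.7
```

Request:
send_rows --moves '[{"rx":0,"ry":0,"rz":-0.055,"dx":0,"dy":0,"dz":0,"hand":0},{"rx":0,"ry":0,"rz":-0.05,"dx":0,"dy":0,"dz":0,"hand":0},{"rx":0,"ry":0,"rz":0,"dx":0,"dy":0,"dz":0,"hand":0},{"rx":0,"ry":0,"rz":0,"dx":0,"dy":0,"dz":0,"hand":0},{"rx":0,"ry":0,"rz":0,"dx":0,"dy":0,"dz":0,"hand":0}]'

```text
t: 19.75
position: [534.7, -237.3, 219.8]
tool_rot: [-0.624, 3.079, 0.0]
wrist_force: [-0.5, -0.2, 0.3]
opening: 0.15
grasp_force: 58.7
```

```bash
python3 - <<'E'
from h import *
from station import arm
s=arm.read_state();r=s["tool_rot"];print(s["t"],s["position"].round(2),r.round(3),np.degrees(2*np.arctan2(r[1],r[0]))%360)
im=snap("wrist","7");sc=snap("scene","7");t=snap("top","7")
f=lambda x,w,h:cv2.resize(x,(w,h),interpolation=cv2.INTER_CUBIC)
o=np.zeros((600,800,3),np.uint8)
o[:300,:400]=f(t[155:255,215:348],400,300);o[300:,:400]=f(sc[230:330,295:428],400,300)
o[:400,400:]=f(im[180:330,235:385],400,400)
o[400:,400:600]=f(sc[190:250,190:250],200,200);o[400:,600:]=f(t[172:247,385:460],200,200)
cv2.imwrite("pics/c7.png",o)
E
```

```text
19.75 [ 534.68 -237.35  219.77] [-0.624  3.079  0.   ] 202.90382837217098
```

View pics/c7.png

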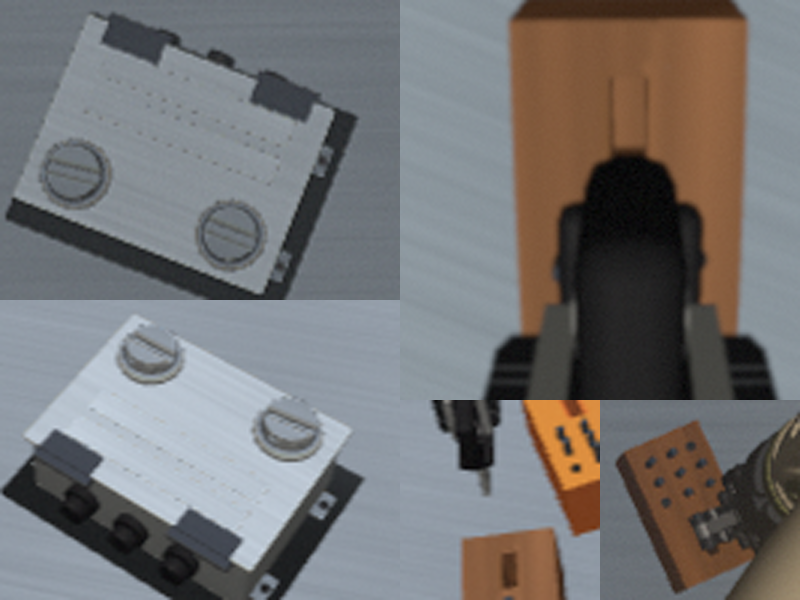

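The box crops show both studs down with parallel slots along the box's width: the up stud is now locked. The pocket at crop (629,115) lines up with the key at x≈631, so I'll lower it straight down.

Request:
send_rows --moves '[{"rx":0,"ry":0,"rz":0,"dx":0,"dy":-0.003,"dz":0.2,"hand":0},{"rx":0,"ry":0,"rz":0,"dx":0,"dy":0,"dz":0.3,"hand":0},{"rx":0,"ry":0,"rz":0,"dx":0,"dy":0,"dz":0.2,"hand":0},{"rx":0,"ry":0,"rz":0,"dx":0,"dy":0,"dz":0.1,"hand":0},{"rx":0,"ry":0,"rz":0,"dx":0,"dy":0,"dz":0.05,"hand":0},{"rx":0,"ry":0,"rz":0,"dx":0,"dy":0,"dz":0.05,"hand":0},{"rx":0,"ry":0,"rz":0,"dx":0,"dy":0,"dz":0.05,"hand":0},{"rx":0,"ry":0,"rz":0,"dx":0,"dy":0,"dz":0.05,"hand":0},{"rx":0,"ry":0,"rz":0,"dx":0,"dy":0,"dz":0,"hand":0},{"rx":0,"ry":0,"rz":0,"dx":0,"dy":0,"dz":0,"hand":0}]'

```text
t: 21.15
position: [534.8, -238.1, 119.8]
tool_rot: [-0.625, 3.079, -0.0]
wrist_force: [0.2, -0.2, -0.7]
opening: 0.158
grasp_force: 58.7
```

In the pocket about 11 mm, with no force.

Request:
send_rows --moves '[{"rx":0,"ry":0,"rz":0,"dx":0,"dy":0,"dz":0.08,"hand":0},{"rx":0,"ry":0,"rz":0,"dx":0,"dy":0,"dz":0.08,"hand":0},{"rx":0,"ry":0,"rz":0,"dx":0,"dy":0,"dz":0.06,"hand":0},{"rx":0,"ry":0,"rz":0,"dx":0,"dy":0,"dz":0.04,"hand":0},{"rx":0,"ry":0,"rz":0,"dx":0,"dy":0,"dz":0.015,"hand":0},{"rx":0,"ry":0,"rz":0,"dx":0,"dy":0,"dz":0,"hand":0},{"rx":0,"ry":0,"rz":0,"dx":0,"dy":0,"dz":0,"hand":0}]'

```text
t: 22.02
position: [534.9, -238.2, 92.4]
tool_rot: [-0.625, 3.078, -0.0]
wrist_force: [-0.0, 0.0, -1.1]
opening: 0.152
grasp_force: 58.7
```

Request:
send_rows --moves '[{"rx":0,"ry":0,"rz":0,"dx":0,"dy":0,"dz":0.01,"hand":0},{"rx":0,"ry":0,"rz":0,"dx":0,"dy":0,"dz":0,"hand":0},{"rx":0,"ry":0,"rz":0,"dx":0,"dy":0,"dz":0,"hand":0}]'

```text
t: 22.4
position: [534.9, -238.2, 91.4]
tool_rot: [-0.625, 3.078, -0.0]
wrist_force: [-0.1, -0.2, -0.2]
opening: 0.155
grasp_force: 58.9
```

Request:
send_rows --moves '[{"rx":0,"ry":0,"rz":0,"dx":0,"dy":0,"dz":0,"hand":0.3},{"rx":0,"ry":0,"rz":0,"dx":0,"dy":0,"dz":0,"hand":0.6},{"rx":0,"ry":0,"rz":0,"dx":0,"dy":0,"dz":0,"hand":1},{"rx":0,"ry":0,"rz":0,"dx":0,"dy":0,"dz":0,"hand":1},{"rx":0,"ry":0,"rz":0,"dx":0,"dy":0,"dz":0,"hand":1},{"rx":0,"ry":0,"rz":0,"dx":0,"dy":0,"dz":0,"hand":1},{"rx":0,"ry":0,"rz":0,"dx":0,"dy":0,"dz":-0.2,"hand":1},{"rx":0,"ry":0,"rz":0,"dx":0,"dy":0,"dz":-0.4,"hand":1},{"rx":0,"ry":0,"rz":0,"dx":0,"dy":0,"dz":-0.4,"hand":1},{"rx":0,"ry":0,"rz":0,"dx":0.1,"dy":0,"dz":-0.3,"hand":1},{"rx":0,"ry":0,"rz":0,"dx":0,"dy":0,"dz":0,"hand":1},{"rx":0,"ry":0,"rz":0,"dx":0,"dy":0,"dz":0,"hand":1}]'

```text
t: 23.9
position: [525.3, -241.8, 220.3]
tool_rot: [0.625, -3.078, -0.001]
wrist_force: [0.1, 0.3, -0.5]
opening: 1.001
grasp_force: 0.0
```

```bash
python3 - <<'E'
from h import *
from station import arm
for k in range(5): arm.camera("wrist")
im=snap("wrist","8");sc=snap("scene","8");t=snap("top","8")
s=arm.read_state();print(s["t"],s["position"].round(1),s["opening"])
f=lambda x,w,h:cv2.resize(x,(w,h),interpolation=cv2.INTER_CUBIC)
o=np.zeros((600,800,3),np.uint8)
o[:300,:400]=f(sc,400,300);o[300:,:400]=f(t,400,300)
o[:300,400:]=f(im,400,300);o[300:,400:]=f(sc[195:285,170:290],400,300)
cv2.imwrite("pics/c8.png",o)
E
```

```text
24.3 [ 525.4 -241.8  220.6] 1.0036843605705363
```

View pics/c8.png

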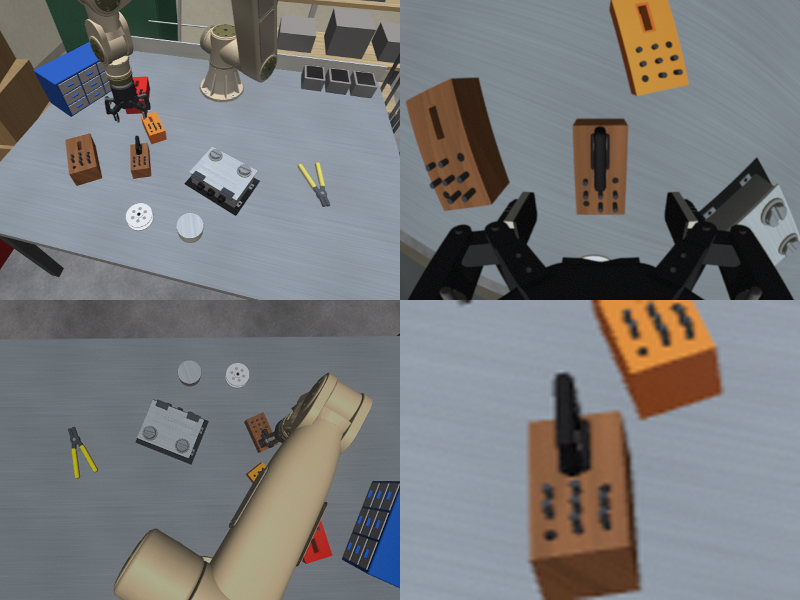

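The key stands in its pocket (lower-right crop at (570,420), as at the start). Everything else is unmoved and the gripper is clear, so I'll hand in.

```bash
python3 -c "
from station import arm
print(arm.sign_off())"
```

```text
the job is handed in; nothing more can be done
None
```

The stud is locked down in its catch, the key is back in its pocket, and everything else looks unmoved in the final pictures; the job was handed in at about 24 s, and the sign-off returned no verdict.

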